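# Push a sample beaker through the self-closing flap of a sample changer

## Task

Hand the teal-capped sample beaker standing in the intake lane over to the sample changer: with one finger push the orange self-closing flap open before the beaker gets to it, and while it stays open push the beaker through the doorway with the other finger, far enough into the bay that the flap springs fully shut behind it. The beaker must only be pushed along the lane floor, never lifted or tipped over, and it must not itself be used to shove a shut flap open. Leave the spare beaker, the brown bottle and the mouse where they are, and finish clear of everything.

Things in the scene. Friction and masses are not known exactly. Their poses are not given: they have to be found in the camera images.
- lane: Straight open-topped intake lane, fixed. Origin: middle of the doorway under the shut flap, on the bench (z = 0). x axis: along the lane, the pushing direction, from open entry into bay (world yaw 60 to 120 deg, robot's right to left); y left of it, z up. Floor 8 mm above the bench. Walls 6 mm thick, inner faces at y = +-32 mm, tops 34 mm above the bench. Fingers enter from above.
- bay (a point): Middle of the bay, the teal-floored part of the lane beyond the doorway, on its floor (lane x = 150, y = 0, z = 8 mm); same axes as the lane. The lane floor runs from lane x = -195 mm (open end) to +239 mm (end wall). Nothing covers the lane, so fingers can travel along all of it. Outside, at lane x = 40 to 245, y = -38 to -123 mm, stands a white housing 50 mm high.
- hinge (a point): Foot of the flap's upright hinge pin, on the lane floor at lane (x, y) = (0, -32 mm). Flap: orange leaf 4 mm thick, 59 mm long, from 11 to 53 mm above the bench; its free edge is at lane y = +27 mm when shut. It sweeps a quarter circle of 59 mm round the pin, on the bay side only, so it can shut behind the beaker only if the beaker's centre is beyond about lane x = 80 mm.
- flap (a joint): Flap angle, rad: 0 = shut, square across the lane at lane x = 0; grows as the free edge swings into the bay (towards lane +x); stop at 1.45. A spring pulls it shut within about half a second; torque 0.025 N m when shut, 0.09 N m at 1.3 rad (0.5 to 2 N at its free edge).
- beaker: Capped sample beaker to be pushed: loose white upright cylinder with teal cap, 50 mm diameter, 55 mm high, about 0.1 kg. Origin: centre of its underside, z axis up. Starts standing on the lane floor before the doorway, its centre 78 to 115 mm before the shut flap and within 6 mm of the lane's middle line.
- spare_beaker: Bystander: same beaker with blue cap, 50 mm diameter, 55 mm high, on the bench on the robot's side of the lane. Origin: centre of its underside.
- amber_bottle: Bystander: brown reagent bottle with black cap, 64 mm diameter, 140 mm high, on the bench on the far side of the lane. Origin: centre of its underside.
- mouse: Bystander: white computer mouse, 100 x 60 x 33 mm, on the bench on the robot's side of the lane. Origin: centre of its underside.
Mind the look-alikes: they are no part of the job. What is shaped like the beaker but black, red or yellow is not meant.

How it is judged (in metres and radians):
On the way, in this order (a step that is already met when the one before it is completed fails the run):
1. the flap is pushed open (over 0.6 rad) by the robot while the beaker is still wholly before the doorway (value of joint flap above 0.6 rad and x of beaker in the frame of lane below -0.026 m).
2. the beaker is past the flap in the bay and the flap has shut behind it (x of beaker in the frame of lane between 0.08 and 0.222 m and y of beaker in the frame of lane between -0.03 and 0.03 m and z of beaker in the frame of lane below 0.013 m and angle between beaker's own z axis and vertical below 0.1 rad and value of joint flap below 0.1 rad), for 0.2 s.
At the end, for the whole second after the job is handed in: The beaker stands upright (within 0.1 rad) and at rest on the bay floor between the lane walls, its centre 80 to 222 mm past the doorway, and the flap is shut (below 0.1 rad) (all of step 2 and linear speed of beaker below 0.01 m/s); the robot touches nothing.
It fails at once if the beaker is lifted more than 12 mm off the lane floor (z of beaker in the frame of lane above 0.02 m).
It fails at once if the beaker is tipped by more than 0.4 rad (angle between beaker's own z axis and vertical above 0.4 rad).
It fails at once if the beaker goes into the doorway while the flap is not held open (below 0.35 rad with the beaker's front 5 mm or more past the doorway) (x of beaker in the frame of lane between -0.02 and 0.05 m and value of joint flap below 0.35 rad).
It fails at once if the spare beaker, brown bottle or mouse is disturbed (moved over 20 mm) (distance of any of spare_beaker, amber_bottle, mouse from where it was at the start of the episode above 0.02 m).
It also fails if it takes over 38 s, if anything falls off the work surface, if the arm or the gripper's body presses on something with over 40 N, if the wrist force passes 120 N, or if a joint passes its speed limit or range.

## Robot

A 6-joint arm with a two-finger parallel gripper is mounted at the origin on the work surface. World frame = base frame: x ahead of the robot, y to its left, z up, the work surface at z = 0. Lengths are in m, angles in degrees, forces in N, time in s.
With the tool pointing down it reaches from about 0.375 to 0.9 m from the base axis. Payload 3.1 kg.
Tool frame: the origin (TCP) lies at the very end of the fingers, on their centre line; the grasp point (between the pads) lies 19 mm behind it; z points along the fingers, y is the line along which they close (so a half turn about z gives the same grasp; the last joint's range is limited). The gripper opens to 87 mm and grips with 3 to 60 N. Pads are 19 mm wide; open, the fingers measure 117 mm over their backs; the gripper's body (75 mm by 190 mm) begins 51 mm behind the grasp point.
Start: joints at [53.142, 30.224, 82.088, -0, 67.689, -10.227], TCP at [0.28, 0.559, 0.223] pointing down, gripper open.
Joint ranges: [-176.69, 176.69], [-43.24, 126.21], [12.49, 139.97], [-82, 262], [0, 151.66], [-163.58, 163.58]. Speed limits (degrees/s): [159.86, 159.86, 180, 180, 180, 180].

## Interface

Orientations are given as a 3x3 rotation matrix whose columns are the frame's x, y, z axes.
In Python, from rig import * gives the robot as it stands.
- The arm moves only by the tool jog_arm, never from a script. Its arguments are lists of equal length, an entry for each row: "delta_pos": the shift along the world's x, y, z in cm, a list of three; "turn": the turn about the world's z in degrees; "grip": the closure, from 0 (fully open) to 1 (shut). In form: {"delta_pos": [[x, y, z], ...], "turn": [turn, ...], "grip": [grip, ...]}. A call has 1 to 12 rows; each row is the pose to reach, as a shift and turn from the pose commanded when the call began; what a row does not reach only later rows make up. A row lasts 1/8 s, in which the tool goes at most 62.5 mm and 10.7 degrees, less where a joint would pass 70% of its speed; a pose out of reach is approached as far as the arm can. A call with a gripper value outside its range is refused whole. The fingers move at their own pace and stop on an object; the grip force is fixed at half the most. Time passes only in rows, so rows that repeat a pose let the fingers close. It gives the time, the measured TCP pose, the force, the opening and the grip force at its end, in the units of the state.
- read_state(): the state, without advancing time (a new reading comes with each control period).
- capture(name): name is "scene" or "top" or "wrist"; returns a dict with "color" (480x640x3 uint8, blue, green, red), "fovy" (degrees; the focal length in pixels is half the picture's height over the tangent of half this angle, whatever the lens; pixels are square), "cx", "cy" (the principal point, pixels), "camera_from_world" (4x4, takes a point from world to camera coordinates). Camera axes: x right, y up, looking along -z (the intrinsics and any distortion apply to the point x, -y, -z); pixel columns grow to the right and rows downward; lengths in m; the calibration is good to about 2 mm. A picture is of the moment at which its call begins. There is no depth.
- hand_in(): hands the job in; it is judged then, once.
The state is a dict: "time_s": time; "joint_positions": joint angles; "qvel": joint speeds; "tau": joint torques, N m; "position": TCP position; "tcp_rot": TCP orientation; "force": force on the tool from outside, world axes, zero at the start; "moment": the same for the moment, N m; "opening": opening from 0.0 (shut) to 1.0 (fully open); "grasp_force": force on a finger pad.
Only numpy, scipy, OpenCV 4.12 (cv2) and the standard library are available. Lean on these libraries where they do the work, as an engineer would, in place of code of your own. Each camera call takes 0.05 s, during which the arm holds its last target. There are 200 camera calls.

## Working session

There is one attempt and no reset: what is moved stays moved. The work goes in short steps, Python scripts to look and compute and a tool call to move; the robot and the scene stay as the last step left them, time stands still between calls to the robot, and variables do not carry over. Pictures are saved under pics/ and viewed, at most 10 in all, crops included, and the job is handed in when it is done.

Besides the shell and the picture viewer there is one more tool, called after "Request:" as name(argument=value, ...) on one line, values as JSON. jog_arm: Moves the arm, as the interface text tells. Its arguments: {"type":"object","properties":{"delta_pos":{"type":"array"},"turn":{"type":"array"},"grip":{"type":"array"}},"required":["delta_pos","turn","grip"]}

```bash
mkdir -p pics; ls
cat > h.py <<'E'
from rig import *
import numpy as np, cv2
def pix(c,pts):
    T=np.array(c["camera_from_world"]);f=240/np.tan(np.radians(c["fovy"])/2)
    p=(T[:3,:3]@np.atleast_2d(pts).T).T+T[:3,3]
    return np.c_[c["cx"]+f*p[:,0]/-p[:,2], c["cy"]-f*p[:,1]/-p[:,2]]
def ray(c,uv,z):
    T=np.array(c["camera_from_world"]);f=240/np.tan(np.radians(c["fovy"])/2)
    R=T[:3,:3];o=-R.T@T[:3,3]
    d=R.T@np.array([(uv[0]-c["cx"])/f,-(uv[1]-c["cy"])/f,-1])
    return o+d*(z-o[2])/d[2]
E
python3 - <<'E'
from h import *
for n in("top","scene"):
    c=capture(n); cv2.imwrite(f"pics/{n}0.png",c["color"]); print(n,c["fovy"],c["cx"],c["cy"],[k for k in c if k!="color"]); print(np.round(c["camera_from_world"],3))
s=read_state();print(s["time_s"],s["position"],s["tcp_rot"],s["opening"])
E
```

```text
pics
top 52.02163866514259 319.7844099463965 241.41025054475716 ['fovy', 'cx', 'cy', 'camera_from_world']
[[-0.02  -0.999  0.027  0.011]
 [ 0.992 -0.016  0.125 -0.577]
 [-0.125  0.03   0.992 -0.749]
 [ 0.     0.     0.     1.   ]]
scene 50.51965269079867 311.25600075075243 238.99852442513634 ['fovy', 'cx', 'cy', 'camera_from_world']
[[ 0.214  0.977  0.015 -0.137]
 [-0.545  0.106  0.832  0.273]
 [ 0.811 -0.186  0.555 -1.262]
 [ 0.     0.     0.     1.   ]]
0.1 [0.27973705 0.55817223 0.22164636] [[-8.93897739e-01  4.48269360e-01 -1.18837419e-03]
 [ 4.48270793e-01  8.93896429e-01 -1.57193797e-03]
 [ 3.57631821e-04 -1.93786524e-03 -9.99998058e-01]] 1.0074909336183087
```

View pics/top0.png

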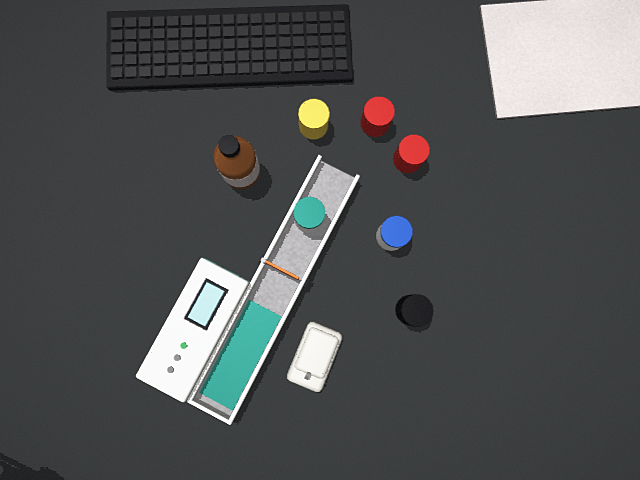

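View pics/scene0.png

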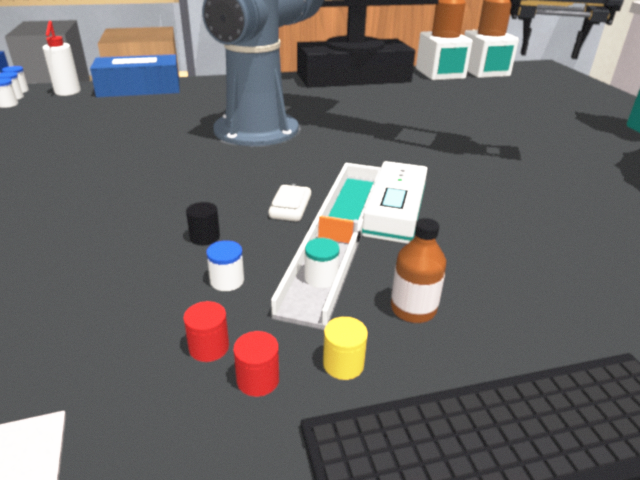

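Top view: the teal-capped beaker stands in the lane at about (309,213). The flap runs from (262,262) at the hinge, on the housing side, to (300,278) at its free edge. Look-alikes are blue (396,232), yellow (313,115), red (378,115) and (412,152), and black (415,310). I choose the teal one, in the lane, and check it in one close crop.

Run:
```python
import cv2
i=cv2.imread("pics/top0.png")[145:295,245:375]
cv2.imwrite("pics/crop.png",cv2.resize(i,None,fx=4,fy=4,interpolation=cv2.INTER_CUBIC))
```

```text
(no output)
```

View pics/crop.png

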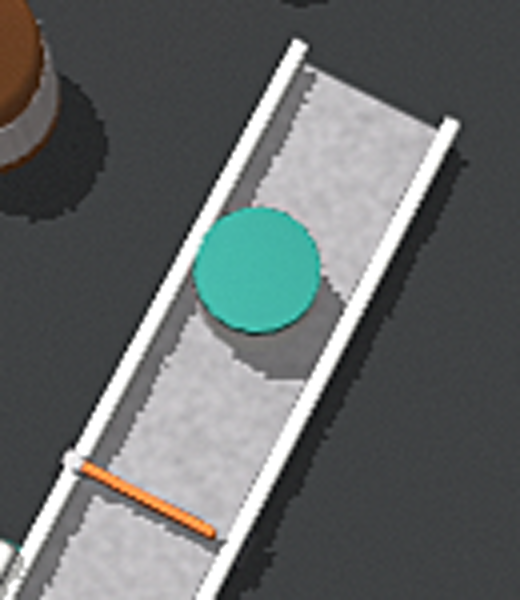

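The crop shows the teal cap centred at crop (257,270), which is image (309.3,212.5). The wall ends are at (320,155.8) and (358,175.3), and the flap's top edge runs from (264,261) to (298,278). The choice is confirmed.

```bash
cat > geo.py <<'E'
from h import *
def lane(c):
    A=ray(c,(320,155.8),.034);B=ray(c,(358,175.3),.034)
    C=ray(c,(190.5,402),.034);D=ray(c,(231,421.5),.034)
    return A,B,C,D
E
python3 - <<'E'
from geo import *
c=capture("top")
A,B,C,D=lane(c)
print(np.round([A,B,C,D],4),np.linalg.norm(A-B),np.linalg.norm(C-D))
m0=(A+B)/2;m1=(C+D)/2;d=(m1-m0)[:2];print("len",np.linalg.norm(d))
u=d/np.linalg.norm(d);v=np.array([-u[1],u[0]]);print("yaw",np.degrees(np.arctan2(u[1],u[0])))
b=ray(c,(309.3,212.5),.063);h=ray(c,(264,261),.053);f=ray(c,(298,278.3),.053)
# lane origin from flap and ends
F=(lambda p:((p[:2]-m0[:2])@u,(p[:2]-m0[:2])@v))
print("beaker",b,F(b),"hinge",F(h),"free",F(f),"entry x should be -195; u",u)
xo=(F(h)[0]+F(f)[0])/2
print("x flap",xo,"beaker lane x",F(b)[0]-xo, "origin",m0[:2]+u*xo)
s=read_state();R=np.array(s["tcp_rot"]);print("tool y yaw",np.degrees(np.arctan2(R[1,1],R[0,1])),s["position"])
for n,p in (("bottle",(228,146)),):print(n,F(ray(c,p,.14)))
E
```

```text
[[ 0.7184 -0.0022  0.034 ]
 [ 0.6849 -0.0636  0.034 ]
 [ 0.3334  0.2031  0.034 ]
 [ 0.3031  0.1415  0.034 ]] 0.06990980662718609 0.06864667901772893
len 0.4348485504300651
yaw 151.8349744590047
beaker [0.61902586 0.01713807 0.063     ] (np.float64(0.09645278014685638), np.float64(-0.005142936154138458)) hinge (np.float64(0.19481324546408016), np.float64(-0.03340118355292215)) free (np.float64(0.19459386241743865), np.float64(0.02572032161091506)) entry x should be -195; u [-0.88159174  0.47201271]
x flap 0.1947035539407594 beaker lane x -0.09825077379390301 origin [0.52998126 0.05897971]
tool y yaw 63.36494555063283 [0.27978766 0.55823163 0.22179239]
bottle (np.float64(0.07735117717557595), np.float64(-0.1443580381622065))
```

Request:
jog_arm(delta_pos=[[3,-5,0],[6,-10,0],[9,-15,0],[12,-20,0],[15,-25,0],[18.5,-30,0],[22,-35,0],[25,-40,0],[28,-45,0],[31,-50,0],[34,-54,0],[34,-54,0]], turn=[-9,-18,-27,-36,-45,-54,-63,-72,-81,-90,-98,-98], grip=[0.2,0.2,0.2,0.2,0.2,0.2,0.2,0.2,0.2,0.2,0.2,0.2])

```text
time_s: 1.65
position: [0.6224, 0.015, 0.2221]
tcp_rot: [[0.572, 0.82, 0.002], [0.82, -0.572, -0.001], [0.0, 0.002, -1.0]]
force: [-0.3, 0.5, -1.0]
opening: 0.797
grasp_force: 0.0
```

Run:
```python
from h import *
o=np.array([.52998,.05898]);u=np.array([-.8816,.472]);v=np.array([-u[1],u[0]])
L=lambda x,y,z:np.r_[o+u*x+v*y,z]
s=read_state();p=np.array(s["position"]);R=np.array(s["tcp_rot"])
print("tcp lane",(p[:2]-o)@u,(p[:2]-o)@v,"yaw",np.degrees(np.arctan2(R[1,1],R[0,1])))
for n in("scene","wrist"):
    c=capture(n);i=c["color"].copy()
    P=[L(-.195,-.035,.034),L(-.195,.035,.034),L(0,-.032,.053),L(0,.027,.053),L(-.098,-.005,.063),L(.239,.035,.034)]
    for q in pix(c,P):cv2.circle(i,tuple(int(round(k)) for k in q),3,(255,0,255),1)
    cv2.imwrite(f"pics/{n}1.png",i)
```

```text
tcp lane -0.10218213895111701 -0.004858129374494209 yaw -34.91213203799142
```

View pics/scene1.png

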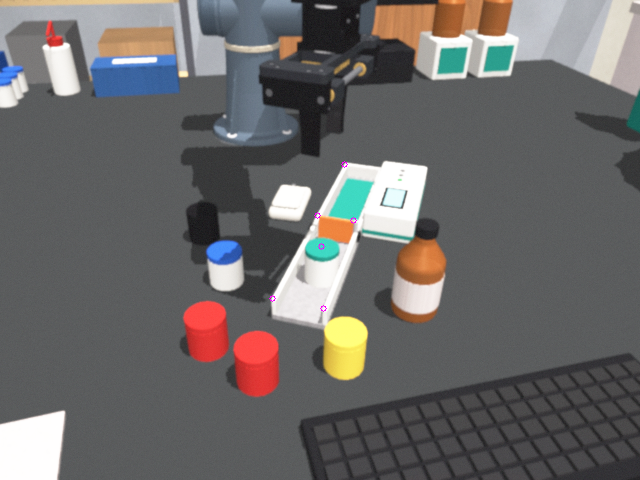

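View pics/wrist1.png

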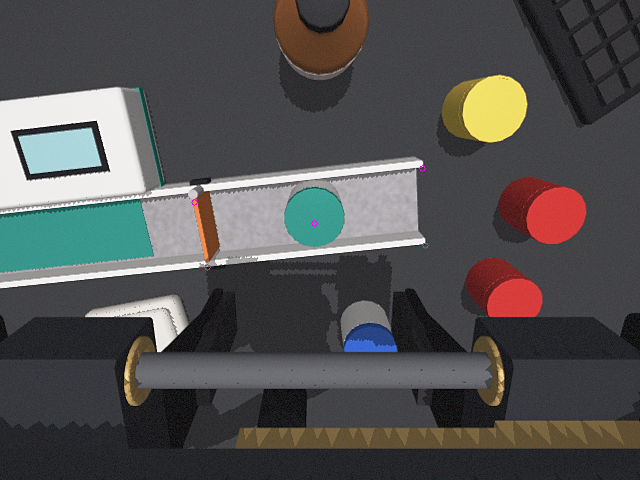

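Scene and wrist overlays agree with the top estimate to within about 5 mm, shifted slightly towards world +x and +y. I'll lower and look again.

Request:
jog_arm(delta_pos=[[0.2,0.2,-4],[0.2,0.2,-8],[0.2,0.2,-12],[0.2,0.2,-12],[0.2,0.2,-12]], turn=[0,0,0,0,0], grip=[0.2,0.2,0.2,0.2,0.2])

```text
time_s: 2.38
position: [0.6226, 0.0216, 0.1038]
tcp_rot: [[0.567, 0.824, 0.002], [0.824, -0.567, -0.0], [0.001, 0.001, -1.0]]
force: [-0.7, -0.2, -0.4]
opening: 0.804
grasp_force: 0.0
```

Run:
```python
from h import *
c=capture("wrist");cv2.imwrite("pics/wrist2.png",c["color"])
for n in("scene",): cv2.imwrite("pics/scene2.png",cv2.resize(capture(n)["color"][110:330,220:450],None,fx=2.6,fy=2.6))
s=read_state();R=np.array(s["tcp_rot"]);p=s["position"];print(p,s["opening"],np.degrees(np.arctan2(R[1,1],R[0,1])))
o=np.array([.52998,.05898]);u=np.array([-.8816,.472]);v=np.array([-u[1],u[0]])
print((p[:2]-o)@u,(p[:2]-o)@v)
# finger tip midpoints in lane view
for sg in(1,-1):print(pix(c,p+R[:,1]*sg*.035), pix(c,p+R[:,1]*sg*.05))
```

```text
[0.62345217 0.02104735 0.10476416] 0.79753894300081 -34.57904415758044
-0.10030927758774125 -0.0106774412515846
[[397.46358061 315.34530266]] [[431.1763362  315.42525426]]
[[240.39530271 314.97280687]] [[206.79297549 314.89311716]]
```

View pics/wrist2.png

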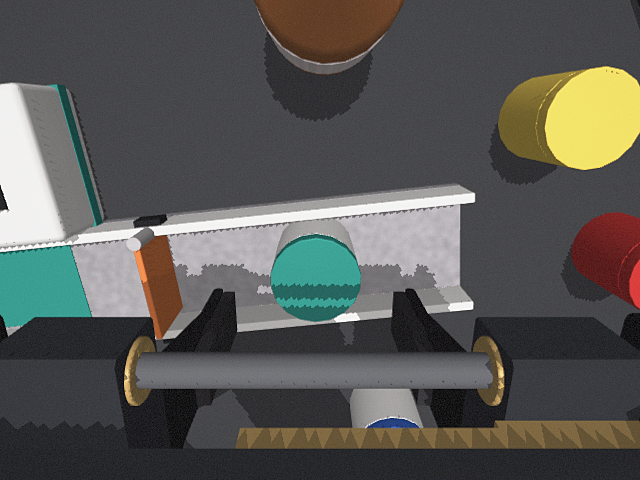

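View pics/scene2.png

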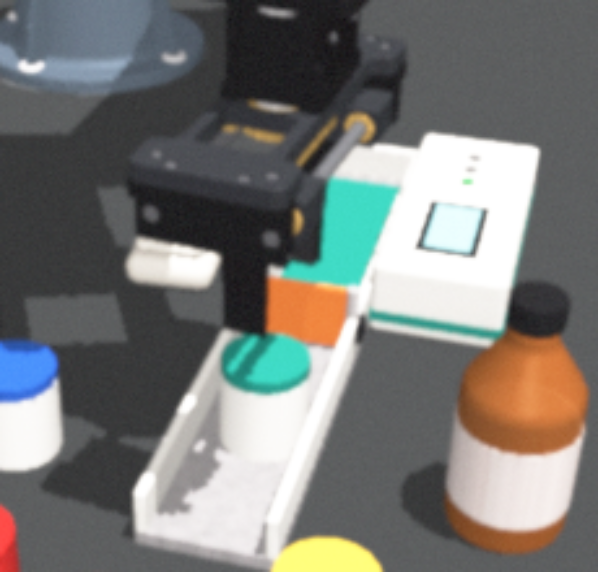

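Wrist view: cap centre at (316,277), upper wall end at (467,194), lower wall end at (465,303), and the flap's top edge from (138,247) to (160,337). I'll triangulate from these.

Run:
```python
from h import *
c=capture("wrist")
o=np.array([.52998,.05898]);u=np.array([-.8816,.472]);v=np.array([-u[1],u[0]])
F=lambda p:np.round([(p[:2]-o)@u*1e3,(p[:2]-o)@v*1e3],1)
for n,q,z in (("beaker",(316,277),.063),("wallU-outer",(474,199),.034),("wallL",(472,306),.034),("flap hinge",(138,247),.053),("flap free",(160,337),.053)):
    print(n,F(ray(c,q,z)))
p=np.array(read_state()["position"]);print("tcp",F(p))
```

```text
beaker [-100.4  -11.2]
wallU-outer [-196.8  -37.7]
wallL [-196.1   32.1]
flap hinge [ -3.2 -36.2]
flap free [-2.5 21.2]
tcp [-100.4  -10.5]
```

Request:
jog_arm(delta_pos=[[0,0,-2],[0,0,-4],[0,0,-6],[0,0,-7.5],[0,0,-9],[0,0,-9],[0,0,-9]], turn=[0,0,0,0,0,0,0], grip=[0.2,0.2,0.2,0.2,0.2,0.2,0.2])

```text
time_s: 3.4
position: [0.6225, 0.0207, 0.0127]
tcp_rot: [[0.568, 0.823, 0.001], [0.823, -0.568, -0.0], [0.0, 0.001, -1.0]]
force: [0.1, 1.0, 0.2]
opening: 0.802
grasp_force: 0.0
```

Request:
jog_arm(delta_pos=[[-0.7,0.38,0],[-1.4,0.76,0],[-2.1,1.13,0],[-2.8,1.51,0],[-3.5,1.88,0],[-4.2,2.26,0],[-4.9,2.63,0],[-5.6,3.0,0]], turn=[0,0,0,0,0,0,0,0], grip=[0.2,0.2,0.2,0.2,0.2,0.2,0.2,0.2])

```text
time_s: 4.4
position: [0.5711, 0.0493, 0.0134]
tcp_rot: [[0.568, 0.823, 0.011], [0.823, -0.568, -0.002], [0.004, 0.011, -1.0]]
force: [8.1, -6.3, 0.6]
opening: 0.799
grasp_force: 4.1
```

Run:
```python
from h import *
a=cv2.resize(capture("scene")["color"][110:330,220:450],(400,383));b=capture("top")["color"][140:440,170:390]
b=cv2.resize(b,(281,383))
cv2.imwrite("pics/s3.png",np.hstack([a,b]));print(read_state()["force"],read_state()["position"])
```

```text
[ 3.9344499  -4.90799272  1.58631434] [0.56906858 0.0496385  0.01331081]
```

View pics/s3.png

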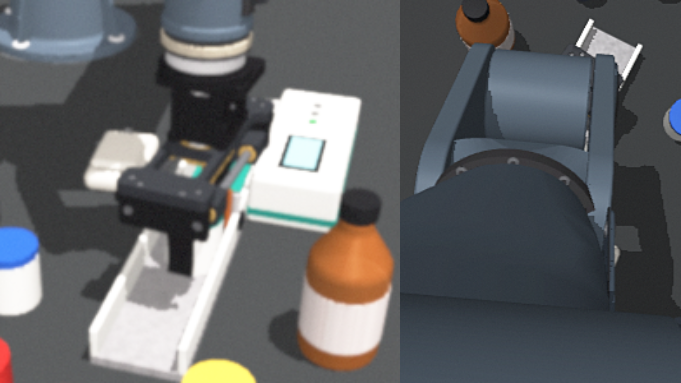

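The fingers are round the beaker, and the front finger has swung the flap (orange at about (228,205) in the left pane) towards the housing wall. I'll keep going.

Request:
jog_arm(delta_pos=[[-0.7,0.38,0],[-1.4,0.76,0],[-2.1,1.13,0],[-2.8,1.51,0],[-3.5,1.88,0],[-4.2,2.26,0],[-4.9,2.63,0],[-5.6,3.0,0],[-6.3,3.38,0],[-7.0,3.75,0]], turn=[0,0,0,0,0,0,0,0,0,0], grip=[0.2,0.2,0.2,0.2,0.2,0.2,0.2,0.2,0.2,0.2])

```text
time_s: 5.75
position: [0.4962, 0.0879, 0.0127]
tcp_rot: [[0.568, 0.823, 0.001], [0.823, -0.568, -0.0], [0.0, 0.001, -1.0]]
force: [2.9, -4.4, 1.1]
opening: 0.802
grasp_force: 2.1
```

Request:
jog_arm(delta_pos=[[-0.7,0.38,0],[-1.4,0.76,0],[-2.1,1.13,0],[-2.8,1.51,0],[-3.5,1.88,0],[-4.2,2.26,0],[-4.9,2.63,0],[-5.6,3.0,0],[-6.3,3.38,0],[-7.0,3.75,0],[-7.4,3.96,0],[-7.4,3.96,0]], turn=[0,0,0,0,0,0,0,0,0,0,0,0], grip=[0.2,0.2,0.2,0.2,0.2,0.2,0.2,0.2,0.2,0.2,0.2,0.2])

```text
time_s: 7.25
position: [0.4214, 0.128, 0.0125]
tcp_rot: [[0.568, 0.823, -0.001], [0.823, -0.568, 0.0], [-0.001, -0.001, -1.0]]
force: [0.2, -0.1, -1.1]
opening: 0.798
grasp_force: 0.0
```

Run:
```python
from h import *
a=cv2.resize(capture("scene")["color"][110:330,220:450],(400,383));b=capture("wrist")["color"]
b=cv2.resize(b[100:400],(400,187));b=np.vstack([b,np.zeros((196,400,3),np.uint8)])
cv2.imwrite("pics/s4.png",np.hstack([a,b]));print(read_state()["force"],read_state()["position"])
```

```text
[ 0.66275008  0.08929034 -0.26373824] [0.42219933 0.12781555 0.01255477]
```

View pics/s4.png

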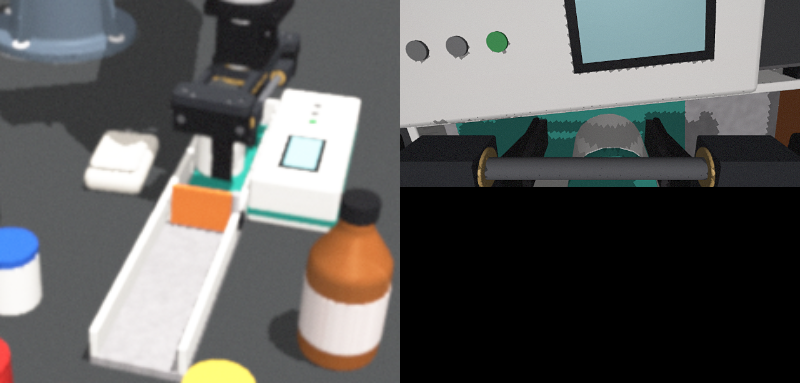

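The flap is shut (about (200,207)) and the beaker is in the bay, between the fingers. I'll back off slightly and lift out.

Request:
jog_arm(delta_pos=[[0.4,-0.2,0],[0.4,-0.2,0],[0.4,-0.2,1],[0.4,-0.2,3],[0.4,-0.2,6],[0.4,-0.2,10],[0.4,-0.2,15],[0.4,-0.2,19],[0.4,-0.2,19],[0.4,12,19]], turn=[0,0,0,0,0,0,0,0,0,0], grip=[0.2,0.2,0.2,0.2,0.2,0.2,0.2,0.2,0.2,0.2])

```text
time_s: 8.6
position: [0.427, 0.1859, 0.2029]
tcp_rot: [[0.575, 0.818, 0.001], [0.818, -0.575, -0.001], [-0.0, 0.001, -1.0]]
force: [1.2, 0.5, 0.2]
opening: 0.803
grasp_force: 0.0
```

Request:
jog_arm(delta_pos=[[0,6,0],[0,12,0],[0,18,0],[0,24,0],[0,24,0],[0,24,0]], turn=[0,0,0,0,0,0], grip=[0.2,0.2,0.2,0.2,0.2,0.2])

```text
time_s: 9.35
position: [0.4248, 0.4272, 0.2011]
tcp_rot: [[0.568, 0.823, -0.003], [0.823, -0.568, -0.003], [-0.004, -0.001, -1.0]]
force: [-0.1, 0.1, -0.2]
opening: 0.8
grasp_force: 0.0
```

Run:
```python
from h import *
cv2.imwrite("pics/t5.png",capture("top")["color"]);print(read_state()["force"],read_state()["position"])
```

```text
[ 0.20215106  0.19546386 -0.71225737] [0.42516376 0.42670116 0.20140396]
```

View pics/t5.png

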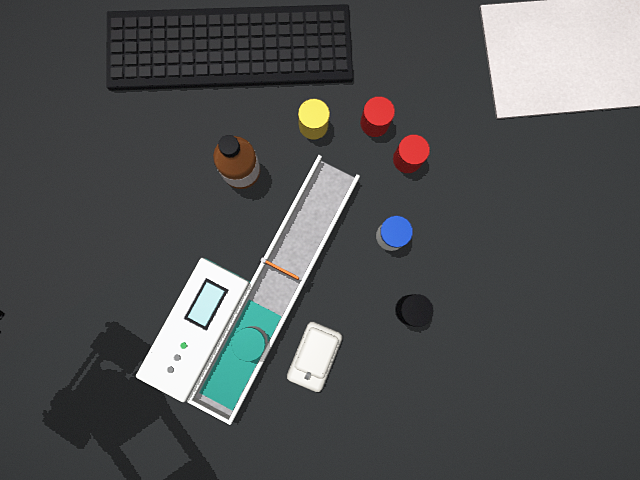

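The beaker stands in the bay at (250,344), the flap is shut from (262,262) to (299,278), the bystanders haven't moved, and the arm is clear.

```bash
python3 -c "
from rig import *
print(hand_in())"
```

```text
the job is handed in; nothing more can be done
None
```

I pushed the teal-capped beaker through the held-open flap into the bay, and the last top picture shows it standing there with the flap shut, the bystanders unmoved and the arm clear; I handed the job in at about 9.4 s and no verdict came back.

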